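# Sort the bag clips by feel

## Robot

A 7-joint arm with a two-finger parallel gripper is mounted at the origin on the work surface. World frame = base frame: x ahead of the robot, y to its left, z up, the work surface at z = 0. Lengths are in m, angles in rad, forces in N, time in s.
With the tool pointing down it reaches from about 0.425 to 0.95 m from the base axis. Payload 4.7 kg.
Tool frame: the origin (TCP) lies at the very end of the fingers, on their centre line; the grasp point (between the pads) lies 19 mm behind it; z points along the fingers, x is the direction in which the jaws open and shut, and the axes are right-handed (so a half turn about z gives the same grasp; the last joint's range is limited). The gripper opens to 85 mm and grips with 20 to 120 N. Pads are 22 mm wide; open, the fingers measure 114 mm over their backs; the gripper's body (76 mm by 85 mm) begins 54 mm behind the grasp point. The pads swing forward as they close: fully open they stand 13 mm farther back than shut.
Start: joints at [1.197, 0.469, -0.049, 1.532, 0.024, 1.141, -0.082], TCP at [0.228, -0.635, 0.231] pointing down, gripper open.
Joint ranges: [-2.59, 2.59], [-0.33, 1.99], [-1.39, 1.29], [0.1, 2.45], [-1.04, 4.18], [0.21, 1.99], [-2.66, 2.66]. Speed limits (rad/s): [2.57, 2.57, 3.14, 3.14, 3.14, 3.14, 3.14].

## Interface

Orientations are given as a unit quaternion [x, y, z, w].
In Python, from bench import * gives the robot as it stands. The module is installed in compiled form; this text tells all that it offers. Calls block until the motion is done:
- goto(position, orientation): joint-space move of the TCP to a pose.
- movel(position, rotation=None, vel=0.15, max_force=None): straight line of the TCP; rotation=None keeps the orientation; vel is the mean speed in m/s. With max_force (N) it stops when the force on the tool has changed by that much, and returns True; else False.
- movej(angles): joint-space move.
- grip(opening, f_grip=None): finger opening in m; f_grip is the grip in N (None keeps the last); returns when the fingers have stopped.
- wait(seconds).
- ik(position, orientation): joint angles nearest the present ones, or None.
- observe(): the state.
- read_camera(name): name is "scene" or "top" or "wrist"; returns the picture (384x512x3 uint8, red, green, blue); there is no depth.
- get_calibration(name): a dict with "K" (3x3 intrinsics, pixels), "distortion" ([k1, k2, p1, p2, k3] as OpenCV has them; the pictures are not rectified), "world_from_camera" (4x4, takes a point from camera to world coordinates). Camera axes: x right, y down, z forward; pixel columns grow to the right and rows downward; lengths in m; the calibration is good to about 2 mm. A picture is of the moment at which its call begins: read the wrist's pose just before it. get_calibration takes no time and is no camera call; for the wrist camera it gives the pose at the moment of the call.
A pose or a line that the arm cannot do raises IKError and nothing moves.
- sign_off(): hands the job in, once; it reports no verdict.
The state is a dict: "time": time; "joints": joint angles; "joint_velocities": joint speeds; "joint_efforts": joint torques, N m; "tool_pos": TCP position; "tool_rot": TCP orientation; "contact_force": force on the tool from outside, world axes, zero at the start; "wrist_torque": the same for the moment, N m; "finger_gap": finger opening in m.
Only numpy, scipy, OpenCV 4.12 (cv2) and the standard library are available. Lean on these libraries where they do the work, as an engineer would, in place of code of your own. Each camera call takes 0.05 s, during which the arm holds its last target.

## Task

One of the three blue bag clips has a tired spring, which can only be told by squeezing the handles and feeling how hard they push back. Put the tired clip in the red scrap bin and clip the two sound ones onto the ends of the green tabs of the stand, one on each tab, their jaws closed on it. Leave everything else where it stands.

Things in the scene. Friction and masses are not known exactly. Their poses are not given: they have to be found in the camera images.
- clip_a_grip (a point): blue spring bag clip (one of three look-alikes), 89 mm long, 26 mm tall, 46 g, lying on its side, hinge upright. Point: centre between the two handles where they are pinched, half-way up (13 mm). x runs from handles to jaws, y across (pinch along it). The handles spread as a V: 37 mm over their outsides here, 47 mm at their ends 16 mm behind. Hinge pivot 28 mm ahead of this point, jaw tips 73 mm ahead.
- clip_a_jaw (a point): point between the jaws of clip_a, 58 mm ahead of its grip point, 15 mm short of the jaw tips, half-way up; same axes
- clip_a_arm (a joint): jaw angle of clip_a: 0 closed, 0.6 fully squeezed, about 0.17 when closed on a tab of the stand. Spring: pinched at the grip point a sound clip pushes back with about 7 N at rest, 10 N half-way (27 mm over the handles) and 16 N fully in; the tired one with about 2, 4 and 5 N. Which is which is not marked and differs in no visible way.
- clip_b_grip (a point): the same point of the second look-alike clip, same size and axes as clip_a_grip. The axes are fixed to one arm: as the jaws open, the clip's middle line turns from x by half the jaw angle, towards +y. Squeezed fully, the handles are nearly parallel, 19 mm over their outsides, and the jaws part by about 27 mm at the tips.
- clip_b_jaw (a point): point between the jaws of clip_b, 58 mm ahead of its grip point, 15 mm short of the jaw tips, half-way up; same axes
- clip_b_arm (a joint): jaw angle of clip_b: 0 closed, 0.6 fully squeezed, about 0.17 when closed on a tab of the stand. Spring: pinched at the grip point a sound clip pushes back with about 7 N at rest, 10 N half-way (27 mm over the handles) and 16 N fully in; the tired one with about 2, 4 and 5 N. Which is which is not marked and differs in no visible way.
- clip_c_grip (a point): the same point of the third look-alike clip, same size and axes as clip_a_grip. Held fully squeezed, on its stop, with 30 to 40 N of grip, a clip is carried firmly by its handles.
- clip_c_jaw (a point): point between the jaws of clip_c, 58 mm ahead of its grip point, 15 mm short of the jaw tips, half-way up; same axes
- clip_c_arm (a joint): jaw angle of clip_c: 0 closed, 0.6 fully squeezed, about 0.17 when closed on a tab of the stand. Spring: pinched at the grip point a sound clip pushes back with about 7 N at rest, 10 N half-way (27 mm over the handles) and 16 N fully in; the tired one with about 2, 4 and 5 N. Which is which is not marked and differs in no visible way.
- tab_left (a point): free end of the left (+y) of two upright green tabs on the grey clip stand: a plate 8 mm thick that sticks out 58 mm towards the robot, from 8 to 44 mm above the table. Point: middle of its free upright edge, 26 mm above the table. x points from here along the tab into the stand, y across the plate, z up. Stand fixed, its back wall 46 mm high.
- tab_right (a point): the same point of the right (-y) tab, parallel to the left one and 120 mm from it; same size and axes
- bin_in (a point): centre of the inner floor of the red scrap bin, an open square box 140 mm wide outside, walls 4 mm, 45 mm tall; fixed; x and y along its sides
- tonic: amber tonic bottle, 44 mm across, 105 mm tall; origin at the centre of its underside; a bystander
- jar: white screw-top jar, 54 mm across, 60 mm tall; origin at the centre of its underside; a bystander
- vial: small clear vial, 28 mm across, 50 mm tall; origin at the centre of its underside; a bystander
- syringe: plastic syringe lying on the table, about 135 mm long, 34 mm wide, 24 mm tall (no needle); origin at the centre of its underside; a bystander
- tape: ring of orange tape lying flat, 90 mm across, 24 mm tall; origin at the centre of its underside; a bystander
- mug: blue mug, 76 mm across, 85 mm tall; origin at the centre of its underside; a bystander
- scoop: yellow spoon, 190 mm long; origin at the centre of its underside; a bystander

How it is judged:
At the end, for the whole second after the job is handed in: One clip in the bin: grip and jaw points within 66 mm of the bin centre along each side, at most 45 mm above its floor. On each tab one clip with a sound spring: jaw angle over 0.1, over 7.5 N in all between clip and stand, jaw point within 27 mm (level) of the tab end, under 50 mm above the table (((x of clip_a_grip in the frame of bin_in between -0.066 and 0.066 m and y of clip_a_grip in the frame of bin_in between -0.066 and 0.066 m and z of each of clip_a_grip, clip_a_jaw in the frame of bin_in below 0.045 m and x of clip_a_jaw in the frame of bin_in between -0.066 and 0.066 m and y of clip_a_jaw in the frame of bin_in between -0.066 and 0.066 m) or (x of clip_b_grip in the frame of bin_in between -0.066 and 0.066 m and y of clip_b_grip in the frame of bin_in between -0.066 and 0.066 m and z of each of clip_b_grip, clip_b_jaw in the frame of bin_in below 0.045 m and x of clip_b_jaw in the frame of bin_in between -0.066 and 0.066 m and y of clip_b_jaw in the frame of bin_in between -0.066 and 0.066 m) or (x of clip_c_grip in the frame of bin_in between -0.066 and 0.066 m and y of clip_c_grip in the frame of bin_in between -0.066 and 0.066 m and z of each of clip_c_grip, clip_c_jaw in the frame of bin_in below 0.045 m and x of clip_c_jaw in the frame of bin_in between -0.066 and 0.066 m and y of clip_c_jaw in the frame of bin_in between -0.066 and 0.066 m)) and ((horizontal distance between clip_a_jaw and tab_left below 0.027 m and value of joint clip_a_arm above 0.1 rad and height (world z) of clip_a_jaw below 0.05 m and contact force between clip_a and stand above 7.5 N) or (horizontal distance between clip_b_jaw and tab_left below 0.027 m and value of joint clip_b_arm above 0.1 rad and height (world z) of clip_b_jaw below 0.05 m and contact force between clip_b and stand above 7.5 N) or (horizontal distance between clip_c_jaw and tab_left below 0.027 m and value of joint clip_c_arm above 0.1 rad and height (world z) of clip_c_jaw below 0.05 m and contact force between clip_c and stand above 7.5 N)) and ((horizontal distance between clip_a_jaw and tab_right below 0.027 m and value of joint clip_a_arm above 0.1 rad and height (world z) of clip_a_jaw below 0.05 m and contact force between clip_a and stand above 7.5 N) or (horizontal distance between clip_b_jaw and tab_right below 0.027 m and value of joint clip_b_arm above 0.1 rad and height (world z) of clip_b_jaw below 0.05 m and contact force between clip_b and stand above 7.5 N) or (horizontal distance between clip_c_jaw and tab_right below 0.027 m and value of joint clip_c_arm above 0.1 rad and height (world z) of clip_c_jaw below 0.05 m and contact force between clip_c and stand above 7.5 N))); the robot touches nothing.
It fails at once if A bystander (bottle, jar, vial, syringe, tape, mug or spoon) is moved by more than 30 mm (distance of any of tonic, jar, vial, syringe, tape, mug, scoop from where it was at the start of the episode above 0.03 m).
It also fails if it takes over 72 s, if anything falls off the work surface, if the arm or the gripper's body presses on something with over 40 N, if the wrist force passes 120 N, or if a joint passes its speed limit or range.

## Working session

There is one attempt and no reset: what is moved stays moved. The work goes in short steps, each a Python script; the robot and the scene stay as the last script left them, time stands still between calls to the robot, and variables do not carry over. Pictures are saved under pics/ and viewed, and the job is handed in when it is done.

```bash
mkdir -p pics; ls
cat > h.py <<'E'
from bench import *
import numpy as np, cv2
def snap(n,f):
    c=get_calibration(n); im=read_camera(n); cv2.imwrite(f'pics/{f}.png',im[:,:,::-1]); return im,c
def ray(c,uv):
    K=np.array(c['K'],float);d=np.array(c['distortion'],float);T=np.array(c['world_from_camera'])
    p=cv2.undistortPoints(np.array(uv,float).reshape(-1,1,2),K,d).reshape(-1,2)
    r=np.c_[p,np.ones(len(p))]@T[:3,:3].T
    return T[:3,3],r
def onplane(c,uv,z):
    o,r=ray(c,uv); t=(z-o[2])/r[:,2]; return o+r*t[:,None]
def proj(c,P):
    T=np.linalg.inv(np.array(c['world_from_camera'])); rv=cv2.Rodrigues(T[:3,:3])[0]
    return cv2.projectPoints(np.array(P,float).reshape(-1,3),rv,T[:3,3],np.array(c['K'],float),np.array(c['distortion'],float))[0].reshape(-1,2)
E
python3 - <<'E'
from h import *
s=observe(); print(s['tool_pos'],s['tool_rot'],s['time'],s['finger_gap'],s['contact_force'])
for n in ['scene','top','wrist']:
    im,c=snap(n,n+'0'); print(n,np.round(c['world_from_camera'],3).tolist(),c['K'],c['distortion'])
print(observe()['time'])
E
```

```text
pics
[ 0.22795482 -0.63473655  0.23025224] [ 8.17918836e-01 -5.75332821e-01 -8.05579277e-04 -5.23244879e-04] 0.0 0.08521038607765553 [-0.29598349 -0.77245423 -0.21082199]
scene [[0.07, 0.549, -0.833, 1.58], [0.998, -0.038, 0.059, -0.112], [0.001, -0.835, -0.55, 0.735], [0.0, 0.0, 0.0, 1.0]] [[382.15776016   0.         256.66354193]
 [  0.         382.15776016 193.64182658]
 [  0.           0.           1.        ]] [0.00209356 0.         0.         0.         0.        ]
top [[-0.038, -0.977, 0.212, 0.195], [-0.999, 0.039, -0.004, -0.016], [-0.005, -0.212, -0.977, 1.595], [0.0, 0.0, 0.0, 1.0]] [[412.18209301   0.         256.84122623]
 [  0.         412.18209301 194.34502823]
 [  0.           0.           1.        ]] [-0.0692835  0.         0.         0.         0.       ]
wrist [[0.338, -0.892, -0.299, 0.304], [-0.941, -0.321, -0.106, -0.608], [-0.001, 0.317, -0.948, 0.373], [0.0, 0.0, 0.0, 1.0]] [[299.28291593   0.         251.43107865]
 [  0.         299.28291593 188.69277741]
 [  0.           0.           1.        ]] [-0.07034825  0.          0.          0.          0.        ]
0.15
```

View pics/top0.png

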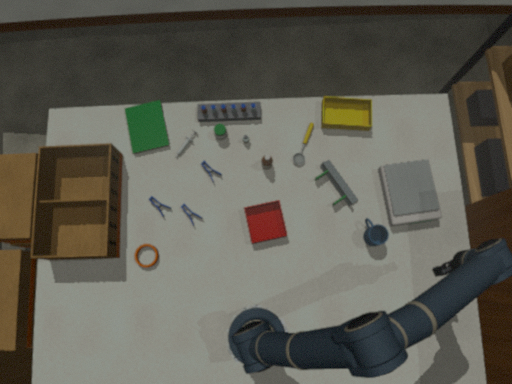

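View pics/scene0.png

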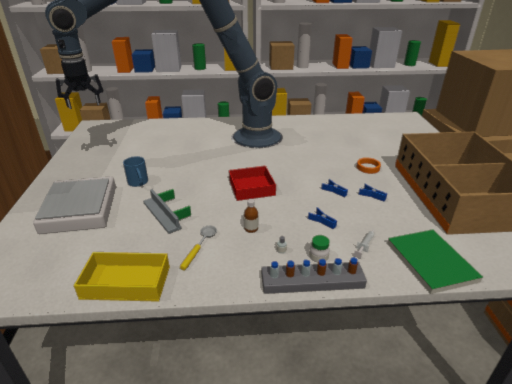

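View pics/wrist0.png

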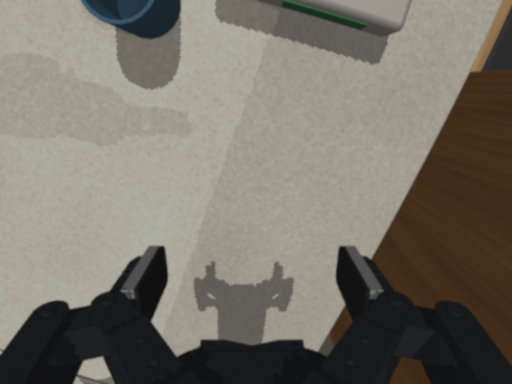

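The top view shows three blue clips at about (160,207), (191,214) and (210,171), the red bin at (265,222) and the stand at (338,183). Tab ends point towards the robot, near (318,179) and (333,204). I'll enlarge the picture and get coarse positions.

```bash
cat > a.py <<'E'
from h import *
im=cv2.imread('pics/top0.png'); c=get_calibration('top')
hsv=cv2.cvtColor(im,cv2.COLOR_BGR2HSV)
for name,lo,hi,z,am in [('blue',(100,150,60),(125,255,255),.02,20),('red',(0,150,80),(6,255,255),.02,100),('green',(50,120,40),(80,255,255),.026,10),('orange',(6,150,100),(18,255,255),.01,60)]:
    m=cv2.inRange(hsv,lo,hi)
    n,l,st,ce=cv2.connectedComponentsWithStats(m)
    for i in range(1,n):
        if st[i,4]>=am: 
            q=ce[i]; pts=np.argwhere(l==i)[:,::-1].astype(float)
            P=onplane(c,pts,z)[:,:2]; w,v=np.linalg.eigh(np.cov(P.T))
            print(name,q.round(1),st[i,4],P.mean(0).round(4),np.sqrt(w).round(4),np.degrees(np.arctan2(v[1,1],v[0,1])).round(1))
cr=cv2.resize(im[90:270,130:400],None,fx=2.9,fy=2.9,interpolation=cv2.INTER_CUBIC); cv2.imwrite('pics/topcrop.png',cr)
E
python3 a.py
```

```text
red [265.3 224. ] 1049 [ 0.4188 -0.0493] [0.0344 0.0383] 83.5
green [146.4 126.1] 1576 [0.8378 0.4176] [0.0415 0.0568] -170.1
green [219.5 129.1] 78 [0.8113 0.1192] [0.01  0.011] -172.7
orange [145.7 255.1] 118 [0.3172 0.4148] [0.0281 0.0293] 99.0
```

View pics/topcrop.png

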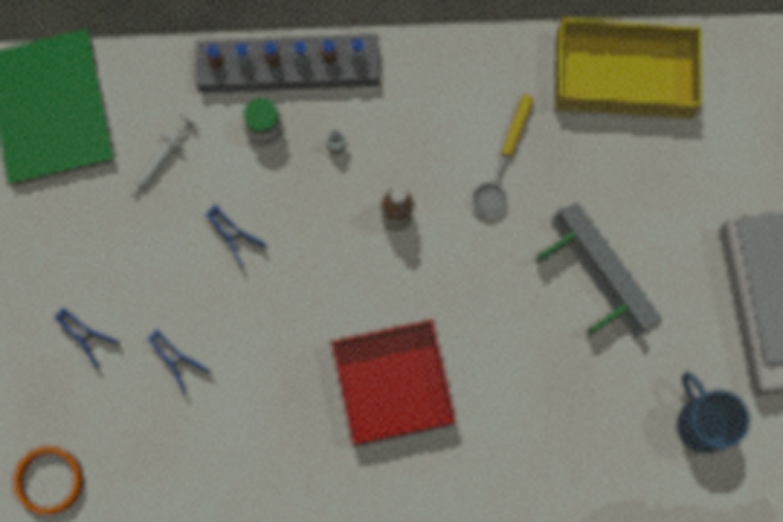

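```bash
cat > b.py <<'E'
from h import *
c=get_calibration('top')
f=lambda l:np.array(l,float)/2.9+[130,90]
for n,l,z in [('A',[(62,315),(100,370),(118,345)],.013),('B',[(155,337),(187,395),(210,377)],.013),('C',[(213,211),(245,272),(265,247)],.013),('tabs',[(540,258),(592,330),(575,237),(628,308)],.044),('bin',[(335,345),(433,322),(455,425),(356,445)],.045),('mug',[(712,420)],.085),('bottle',[(398,205)],.1)]:
    print(n,onplane(c,f(l),z)[:,:2].round(3).tolist())
for p,ph in [((.47,.30,.25),135),((.47,.30,.3),135),((.5,-.15,.3),31)]:
    a=np.radians(ph); print(ik(p,[np.cos(a/2),np.sin(a/2),0,0]))
E
python3 b.py
```

```text
A [[0.537, 0.395], [0.46, 0.342], [0.493, 0.318]]
B [[0.502, 0.268], [0.422, 0.225], [0.445, 0.194]]
C [[0.676, 0.187], [0.587, 0.144], [0.622, 0.116]]
tabs [[0.583, -0.254], [0.483, -0.316], [0.611, -0.303], [0.511, -0.367]]
bin [[0.476, 0.024], [0.502, -0.106], [0.364, -0.128], [0.343, 0.001]]
mug [[0.353, -0.453]]
bottle [[0.648, -0.065]]
[ 0.20804973  0.506848   -1.17078478  1.74936529  0.49572401  1.22247233
  1.26137408]
[ 0.21827931  0.44814755 -1.17015897  1.68183644  0.4269678   1.29966996
  1.32175166]
[ 0.76845992  0.21984661 -0.65495808  1.77281873  0.14318641  1.19688688
  0.61367377]
```

```bash
cat >> h.py <<'E'
def Q(deg):
    a=np.radians(deg); return [np.cos(a/2),np.sin(a/2),0,0]
E
python3 - <<'E'
from h import *
goto((.574,-.354,.23),Q(31)); im,c=snap('wrist','stand1'); np.save('stand1.npy',c,allow_pickle=True); print(observe()['time'])
goto((.60,.29,.25),Q(135)); im,c=snap('wrist','clips1'); np.save('clips1.npy',c,allow_pickle=True); print(observe()['time'],observe()['joints'])
E
```

```text
1.8333
4.1833 [ 0.21841335  0.76832746 -1.26326493  1.48852152  0.73462247  1.42038319
  1.28218924]
```

View pics/stand1.png

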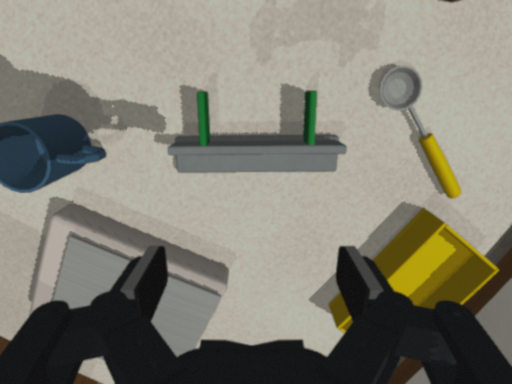

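View pics/clips1.png

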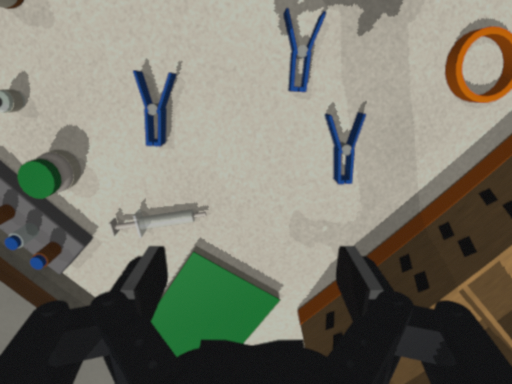

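The stand is seen from above: tab tops run from y≈91 (free ends) to 145 at x≈203 (right tab) and 311 (left tab). The three clips have their handles up and jaws down, with hinges at about (301,52), (152,109) and (347,150). I'll enlarge for corner picks.

Run:
```python
import cv2,numpy as np
a=cv2.imread('pics/clips1.png'); b=cv2.imread('pics/stand1.png')
def cr(im,x,y): return cv2.resize(im[y:y+110,x:x+75],None,fx=3.5,fy=3.5,interpolation=cv2.INTER_CUBIC)
cv2.imwrite('pics/cc.png',np.hstack([cr(a,265,0),cr(a,115,55),cr(a,308,90)]))
cv2.imwrite('pics/st.png',cv2.resize(b[80:180,160:360],None,fx=3.9,fy=3.9,interpolation=cv2.INTER_CUBIC))
```

```text
(no output)
```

View pics/cc.png

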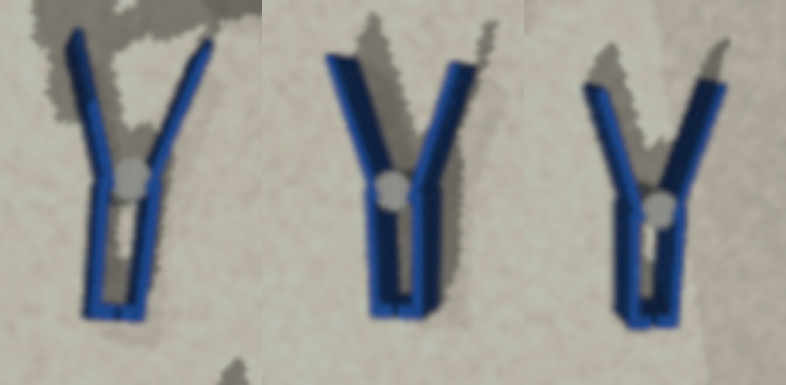

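View pics/st.png

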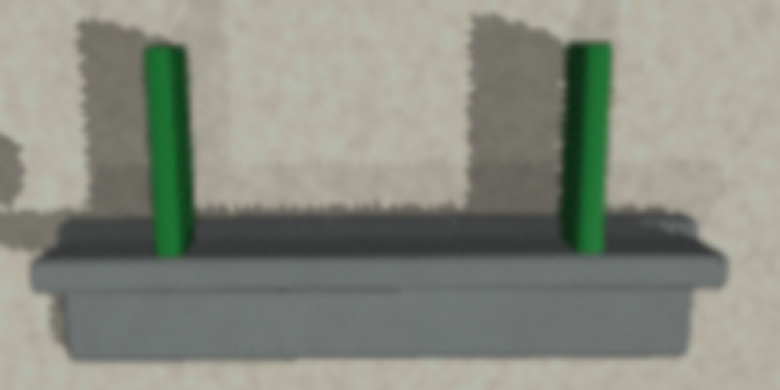

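```bash
cat > c.py <<'E'
from h import *
c=np.load('clips1.npy',allow_pickle=True).item()
for n,off,pin,tip,h1,h2 in [('c1',(265,0),(131,180),(114,319),(72,32),(210,41)),('c2',(115-262/3.5,55),(392,190),(398,316),(331,55),(458,63)),('c3',(308-524/3.5,90),(659,210),(654,327),(590,86),(722,85))]:
    P=onplane(c,np.array([pin,tip,h1,h2],float)/3.5+off,.026)[:,:2]
    d=P[1]-P[0]; m=(P[2]+P[3])/2; e=P[1]-m; th=np.arctan2(e[1],e[0]); t2=np.arctan2(d[1],d[0])
    u=e/np.linalg.norm(e)
    print(n,'pin',P[0].round(4),'tip',P[1].round(4),'L',np.linalg.norm(d).round(4),np.linalg.norm(e).round(4),'w',np.linalg.norm(P[2]-P[3]).round(4),'th',np.degrees([th,t2]).round(1),'grip',(P[1]-.073*u).round(4),(P[0]-.028*u).round(4))
c=np.load('stand1.npy',allow_pickle=True).item()
g=lambda l:np.array(l,float)/3.9+[160,80]
P=onplane(c,g([(165,45),(593,42),(172,254),(591,252)]),.044)[:,:2]
print(P.round(4),np.linalg.norm(P[0]-P[1]),[np.degrees(np.arctan2(*(P[i+2]-P[i])[::-1])).round(1) for i in (0,1)],np.linalg.norm(P[2]-P[0]), np.degrees(np.arctan2(*(P[1]-P[0])[::-1])))
E
python3 c.py
```

```text
c1 pin [0.472  0.2419] tip [0.5057 0.27  ] L 0.0439 0.0869 w 0.0439 th [41.3 39.9] grip [0.4509 0.2218] [0.4509 0.2234]
c2 pin [0.6423 0.1613] tip [0.6748 0.1906] L 0.0437 0.0866 w 0.0428 th [40.4 42.2] grip [0.6192 0.1433] [0.621  0.1431]
c3 pin [0.5098 0.365 ] tip [0.5391 0.3976] L 0.0438 0.0875 w 0.046 th [49.7 48. ] grip [0.4918 0.3419] [0.4916 0.3437]
[[ 0.487  -0.3147]
 [ 0.5859 -0.2547]
 [ 0.5157 -0.3641]
 [ 0.6176 -0.3026]] 0.1156245516165718 [np.float64(-59.9), np.float64(-56.5)] 0.057068185344013506 31.236278648869146
```

Run:
```python
from h import *
for p,ph in [((.451,.2225,.1),-49),((.451,.2225,.005),-49),((.49,.343,.1),-41),((.62,.143,.1),-49),((.557,-.206,.1),-149),((.557,-.206,.01),-149),((.457,-.265,.1),-149),((.457,-.265,.01),-149),((.55,-.206,.1),31),((.457,-.265,.1),31),((.46,-.05,.1),-149),((.46,-.05,.1),31),((.44,-.05,.1),-90),((.44,-.05,.1),90)]:
    r=ik(p,Q(ph)); print(p,ph,None if r is None else r.round(2))
```

```text
(0.451, 0.2225, 0.1) -49 [-1.24  0.5   0.92  2.1  -0.56  0.8  -0.84]
(0.451, 0.2225, 0.005) -49 [-1.08  0.63  0.71  2.15 -0.73  0.62 -0.7 ]
(0.49, 0.343, 0.1) -41 [-0.29  0.55 -0.53  1.82  0.35  0.87 -1.7 ]
(0.62, 0.143, 0.1) -49 [-0.79  0.64  0.72  1.78 -0.52  0.92 -0.7 ]
(0.557, -0.206, 0.1) -149 [-0.45  0.76  1.11  1.9  -0.81  1.02 -1.58]
(0.557, -0.206, 0.01) -149 [-0.34  0.82  0.91  1.94 -0.88  0.84 -1.55]
(0.457, -0.265, 0.1) -149 [-0.35  0.65  1.11  2.05 -0.75  0.92 -1.42]
(0.457, -0.265, 0.01) -149 [-0.21  0.74  0.91  2.09 -0.88  0.76 -1.33]
(0.55, -0.206, 0.1) 31 [ 0.93  0.65 -0.9   1.83  0.61  0.96  0.3 ]
(0.457, -0.265, 0.1) 31 [ 1.17  0.59 -0.97  1.97  0.61  0.91  0.43]
(0.46, -0.05, 0.1) -149 [-0.83  0.52  1.12  2.19 -0.66  0.82 -1.88]
(0.46, -0.05, 0.1) 31 [ 0.79  0.48 -0.96  2.11  0.54  0.82  0.04]
(0.44, -0.05, 0.1) -90 [-0.73  0.39  0.92  2.23 -0.47  0.73 -1.05]
(0.44, -0.05, 0.1) 90 [ 0.98  0.59 -1.23  2.15  0.72  0.91  0.89]
```

Run:
```python
from h import *
goto((.4505,.2225,.12),Q(-49))
for g,f in [(.04,20),(.027,20),(.06,20)]:
    t=observe()['time']; grip(g,f); s=observe(); print(g,s['finger_gap'],s['time']-t)
im,c=snap('wrist','g1'); np.save('g1.npy',c,allow_pickle=True); s=observe(); print(s['time'],s['tool_pos'])
```

```text
0.04 0.0398061222640755 0.5083000000000002
0.027 0.02710342624853572 0.28339999999999943
0.06 0.06010670256130269 0.41659999999999986
7.3333 [0.45049087 0.22250616 0.12000054]
```

View pics/g1.png

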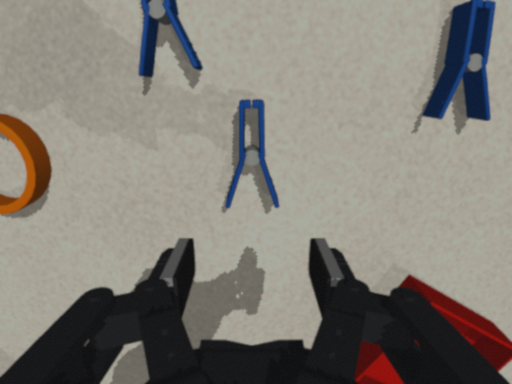

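The clip is centred under the fingers: jaw tips at (252,103), handle ends at (229,207) and (277,207). I'll go down and do the squeeze test.

```bash
cat >> h.py <<'E'
def squeeze():
    for g,f in [(.035,20),(.027,20),(.022,20)]:
        t=observe()['time']; grip(g,f); s=observe(); 
        gs=[]
        for _ in range(4): wait(.03); gs.append(observe()['finger_gap'])
        s2=observe(); print(g,'gap',round(s['finger_gap'],5),np.mean(gs).round(5),np.std(gs).round(5),'dt',round(s['time']-t,3),'F',np.round(s2['contact_force'],2))
E
python3 - <<'E'
from h import *
c=np.load('g1.npy',allow_pickle=True).item()
P=onplane(c,[(252,102),(229,207),(277,207)],.026)[:,:2]; m=(P[1]+P[2])/2; e=P[0]-m; u=e/np.linalg.norm(e)
print('L',np.linalg.norm(e),'th',np.degrees(np.arctan2(u[1],u[0])),'grip',P[0]-.073*u)
g=P[0]-.073*u
r=movel((g[0],g[1],.006),vel=.12,max_force=15); print(r,observe()['tool_pos'],observe()['contact_force'])
if not r: squeeze()
print(observe()['time'])
E
```

```text
L 0.08640413550331268 th 41.57575911660552 grip [0.45019047 0.22071637]
False [0.45071425 0.22088917 0.00650636] [0.29099465 0.1044625  0.42265936]
0.035 gap 0.03511 0.03514 9e-05 dt 0.367 F [-0.65 -1.05  5.76]
0.027 gap 0.02728 0.02728 0.00017 dt 0.25 F [-0.54 -0.96  8.65]
0.022 gap 0.02242 0.02239 6e-05 dt 0.225 F [-0.1  -0.47  9.11]
9.675
```

Run:
```python
from h import *
try:
    grip(.012,10); s=observe(); print(s['finger_gap'],s['time'],s['contact_force'])
    wait(.2); print(observe()['finger_gap'])
except Exception as e: print(repr(e))
```

```text
0.018148145663830578 9.8917 [-1.86010796 -1.27180992 10.72461849]
0.017723453092895487
```

Run:
```python
from h import *
grip(.06,20)
s=observe(); 
gs=[]
movel(s['tool_pos']+[0,0,.07],vel=.2)
a=np.radians(49); 
goto((.4915,.3425,.10),Q(49-90)); im,c=snap('wrist','g3'); np.save('g3.npy',c,allow_pickle=True); print(observe()['time'])
```

```text
11.7
```

View pics/g3.png

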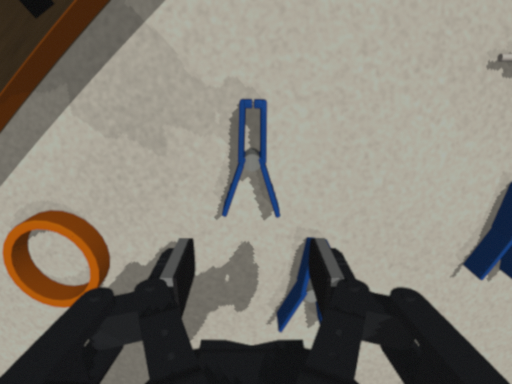

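Clip 3: jaw tips at (254,101), handle ends at (225,214) and (277,214). Clip 1 shows behind the right finger but stands about 45 mm clear of it on the table.

```bash
cat >> h.py <<'E'
def gripfrom(npy,tip,h1,h2):
    c=np.load(npy,allow_pickle=True).item()
    P=onplane(c,[tip,h1,h2],.026)[:,:2]; m=(P[1]+P[2])/2; e=P[0]-m; u=e/np.linalg.norm(e)
    g=P[0]-.073*u; th=np.degrees(np.arctan2(u[1],u[0])); print('L',np.linalg.norm(e).round(4),'th',th.round(1),'grip',g.round(4)); return g,th
E
python3 - <<'E'
from h import *
g,th=gripfrom('g3.npy',(254,100),(225,214),(277,214))
r=movel((g[0],g[1],.006),rotation=Q(th-90),vel=.12,max_force=15); print(r,observe()['tool_pos'])
if not r: squeeze()
print(observe()['time'])
E
```

```text
L 0.0858 th 47.6 grip [0.491 0.343]
False [0.49165861 0.34306302 0.00662548]
0.035 gap 0.03506 0.03504 0.00011 dt 0.367 F [ 0.36 -0.48  4.43]
0.027 gap 0.02721 0.02694 0.00018 dt 0.25 F [-0.4  -1.06  6.53]
0.022 gap 0.02176 0.02201 0.00025 dt 0.225 F [-0.62 -0.48  6.21]
13.875
```

Run:
```python
from h import *
grip(.06,20)
s=observe(); movel(s['tool_pos']+[0,0,.07],vel=.2)
goto((.6195,.143,.10),Q(41-90)); im,c=snap('wrist','g2'); np.save('g2.npy',c,allow_pickle=True); print(observe()['time'])
```

```text
15.825
```

View pics/g2.png

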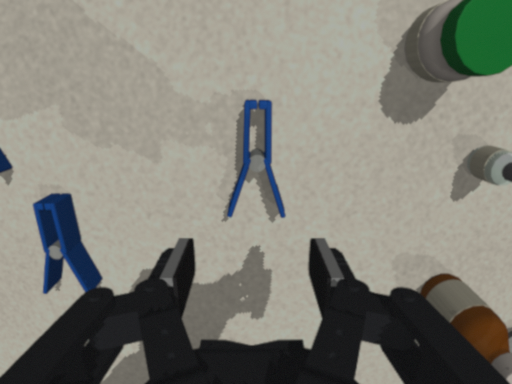

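Clip 2: jaw tips at (258,101), handle ends at (230,215) and (283,215). The bottle at (465,315) is well to the side.

Run:
```python
from h import *
g,th=gripfrom('g2.npy',(258,101),(230,215),(283,215))
r=movel((g[0],g[1],.006),rotation=Q(th-90),vel=.12,max_force=15); print(r,observe()['tool_pos'])
if not r: squeeze()
print(observe()['time'])
```

```text
L 0.0861 th 40.7 grip [0.621  0.1424]
False [0.62164307 0.14225025 0.00669014]
0.035 gap 0.03488 0.03516 0.00016 dt 0.367 F [-0.5  -0.28  5.47]
0.027 gap 0.02736 0.02734 0.00018 dt 0.25 F [-1.1  -0.27  8.39]
0.022 gap 0.02234 0.02215 0.00024 dt 0.225 F [-1.62 -1.14  9.02]
18.0
```

Clip 2 reads like clip 1 (gap excess about 0.3 mm, upward force 8.5–9 N). Clip 3 reads softer on both measures, so it looks like the tired one. I'll average for longer here, then grip fully and lift.

```bash
cat >> h.py <<'E'
def meas(g,n=20):
    grip(g,20); gs=[];F=[]
    for _ in range(n): wait(.02); s=observe(); gs.append(s['finger_gap']); F.append(s['contact_force'])
    print('MEAS',g,'excess mm',((np.mean(gs)-g)*1000).round(3),'+-',(np.std(gs)*1000/np.sqrt(n)).round(3),np.mean(F,0).round(2))
E
python3 - <<'E'
from h import *
t=observe()['time']; x=[observe()['finger_gap'] for _ in range(5)]; print(x,observe()['time']-t)
meas(.023)
grip(.012,35); s=observe(); print(s['finger_gap'])
movel(s['tool_pos']+[0,0,.10],vel=.2); s=observe(); print(s['finger_gap'],s['time'],s['contact_force'])
im,c=snap('wrist','h2'); np.save('h2.npy',c,allow_pickle=True)
E
```

```text
[0.022368898922384858, 0.022368898922384858, 0.022368898922384858, 0.022368898922384858, 0.022368898922384858] 0.0
MEAS 0.023 excess mm 0.095 +- 0.049 [-1.13 -0.81  8.57]
0.01757830843425984
0.017416381966361135 19.4333 [-0.08868587  0.18724891 -0.61129781]
```

View pics/h2.png

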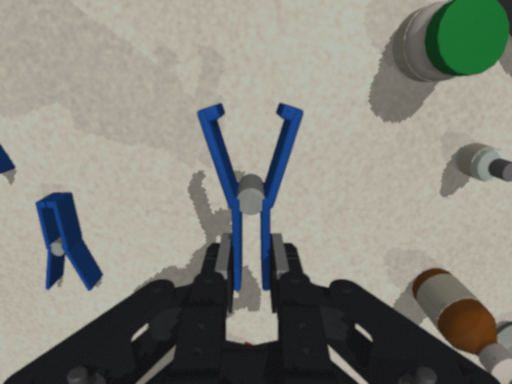

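The clip is held symmetrically, hinge at (251,190) and jaw tips at (212,107) and (288,107). Next I'll go to the left tab's approach line and look again.

Run:
```python
from h import *
s=observe(); movel(s['tool_pos']+[0,0,.06],vel=.2)
th=np.radians(-58.8); u=np.array([np.cos(th),np.sin(th)])
p=np.array([.5865,-.2545])-(.053+.055)*u
goto((*p,.17),Q(-148.8)); print(observe()['time'])
movel((*p,.06),vel=.2)
im,c=snap('wrist','t1'); np.save('t1.npy',c,allow_pickle=True); s=observe(); print(s['time'],s['tool_pos'],s['finger_gap'],s['joints'].round(2) )
```

```text
21.1333
21.8833 [ 0.53158425 -0.16258779  0.06121748] 0.017649202544737105 [-0.53  0.77  1.1   2.01 -0.89  0.94 -1.55]
```

View pics/t1.png

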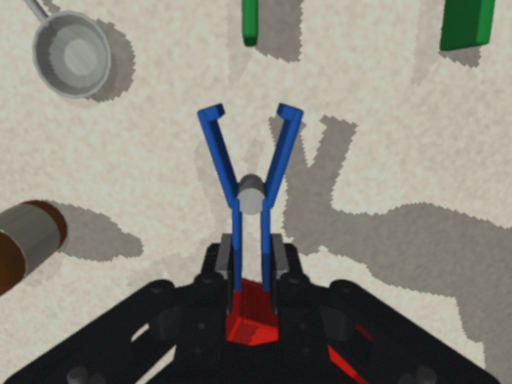

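The left tab's free end is at (250,~40), in line with the jaw centre (250) and parallel to the column. The right tab's end is at about (467,48). I'll compute the end and go in.

Run:
```python
from h import *
im=cv2.imread('pics/t1.png'); cv2.imwrite('pics/t1c.png',np.hstack([cv2.resize(im[0:60,220:290],None,fx=5,fy=5,interpolation=cv2.INTER_CUBIC),cv2.resize(im[0:60,430:510],None,fx=5,fy=5,interpolation=cv2.INTER_CUBIC)]))
```

```text
(no output)
```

View pics/t1c.png

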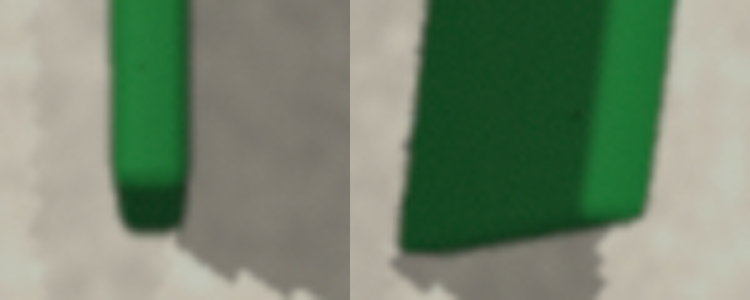

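Run:
```python
from h import *
c=np.load('t1.npy',allow_pickle=True).item()
P=onplane(c,[(250,36.6),(249.6,0),(482.2,43),(488,0)],.044)[:,:2]; print(P.round(4))
print(np.linalg.norm(P[2]-P[0]), [np.degrees(np.arctan2(*(P[i]-P[j])[::-1])).round(2) for i,j in((1,0),(3,2),(0,2))])
np.save('tabs.npy',P)
# clip: hinge & tips, plane at clip top z (TCP+.0063+.013)
s=observe(); z=s['tool_pos'][2]+.0195
C=onplane(c,[(250.5,190),(212,106),(288,106)],z)[:,:2]; print(C.round(4)); m=(C[1]+C[2])/2
print('mid dir',np.degrees(np.arctan2(*(m-C[0])[::-1])),np.linalg.norm(m-C[0]),np.linalg.norm(C[0]-s['tool_pos'][:2]))
```

```text
[[ 0.5866 -0.2536]
 [ 0.5953 -0.2676]
 [ 0.4849 -0.3158]
 [ 0.4958 -0.3334]]
0.11918466644262932 [np.float64(-58.19), np.float64(-58.37), np.float64(31.45)]
[[ 0.5518 -0.1967]
 [ 0.5832 -0.219 ]
 [ 0.5573 -0.2347]]
mid dir -58.51542580118287 0.03537596304297578 0.0396242337351701
```

Left tab end is (0.5866, −0.2536), tab direction −58.4°, tab spacing 119 mm, which agrees with 120. Inserting.

Run:
```python
from h import *
th=np.radians(-58.4); u=np.array([np.cos(th),np.sin(th)]); e=np.array([.5866,-.2536])
movel((*(e-.108*u),.016),rotation=Q(-148.4),vel=.15)
r=movel((*(e-.056*u),.016),vel=.1,max_force=12); s=observe(); print(r,s['tool_pos'],e-.056*u,s['contact_force'],s['time'])
im,c=snap('wrist','t2')
```

```text
False [ 0.5569609  -0.2057452   0.01595048] [ 0.55725679 -0.20590329] [ 0.58603095  1.49136325 -0.6740367 ] 22.9917
```

View pics/t2.png

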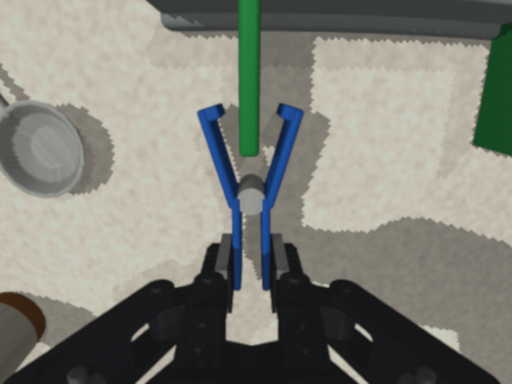

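The tab end at (250,155) sits centred between the open jaws, 15–19 mm past the tips. Releasing.

Run:
```python
from h import *
grip(.06,20); s=observe(); print(s['time'],s['contact_force'])
im,c=snap('wrist','t3')
movel(s['tool_pos']+[0,0,.09],vel=.2)
im,c=snap('wrist','t4');print(observe()['time'])
cv2.imwrite('pics/t34.png',np.hstack([cv2.imread('pics/t3.png'),cv2.imread('pics/t4.png')])[:,:,:][::1,::1] if 0 else cv2.resize(np.hstack([cv2.imread('pics/t3.png'),cv2.imread('pics/t4.png')]),(800,300)))
```

```text
23.525 [0.67060521 0.20913365 0.30732464]
24.225
```

View pics/t34.png

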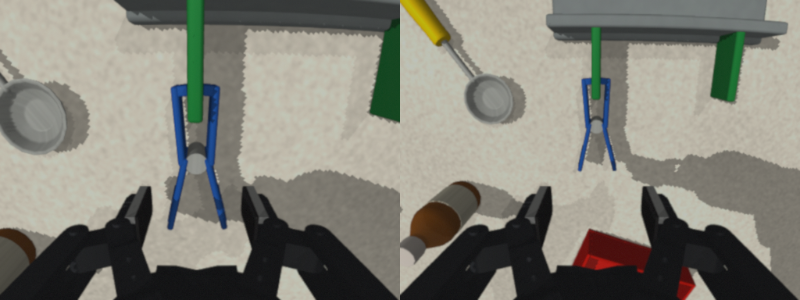

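The left tab's clip is on, jaws closed on the plate and straight. Next is clip 1, moving high past the bottle.

Run:
```python
from h import *
s=observe(); movel(s['tool_pos']+[0,0,.08],vel=.25)
goto((.4505,.2215,.16),Q(-49)); movel((.4505,.2215,.10),vel=.25)
im,c=snap('wrist','g1b'); np.save('g1b.npy',c,allow_pickle=True); print(observe()['time'])
```

```text
26.75
```

View pics/g1b.png

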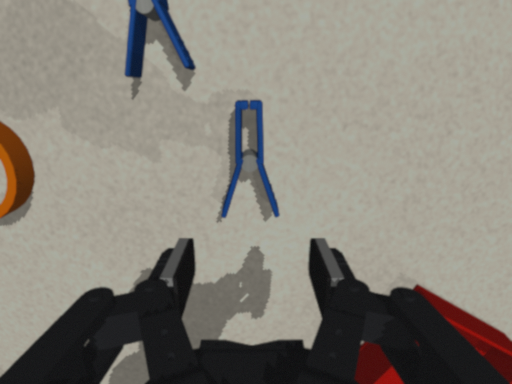

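Run:
```python
from h import *
g,th=gripfrom('g1b.npy',(250,101),(224,215),(276,215))
r=movel((g[0],g[1],.006),rotation=Q(th-90),vel=.12,max_force=15); print(r,observe()['tool_pos'])
if not r:
    squeeze()
    grip(.012,35); s=observe(); print(s['finger_gap'])
    movel(s['tool_pos']+[0,0,.16],vel=.25)
    a=np.radians(-58.4); u=np.array([np.cos(a),np.sin(a)]); p=np.array([.4849,-.3158])-.108*u
    goto((*p,.17),Q(-148.4)); movel((*p,.06),vel=.25)
    im,c=snap('wrist','t5'); np.save('t5.npy',c,allow_pickle=True); s=observe(); print(s['time'],s['tool_pos'],s['finger_gap'])
```

```text
L 0.0866 th 40.7 grip [0.4503 0.2209]
False [0.45090747 0.22108562 0.00659687]
0.035 gap 0.03507 0.03525 0.00015 dt 0.367 F [-1.72 -1.2   5.76]
0.027 gap 0.02722 0.02722 0.00024 dt 0.25 F [-0.39 -2.24  9.88]
0.022 gap 0.02219 0.02225 0.00022 dt 0.225 F [-1.55 -0.42 10.72]
0.01759175878623535
32.2167 [ 0.42948209 -0.22431217  0.06113985] 0.017043925783694684
```

View pics/t5.png

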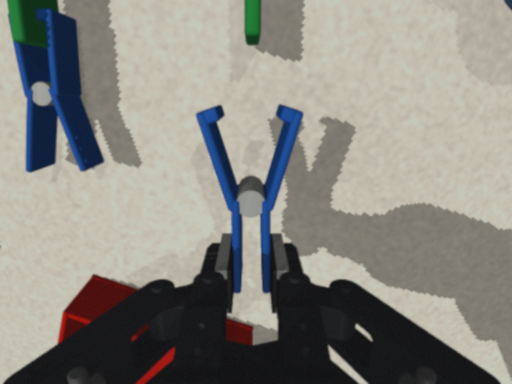

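The right tab's end is at about (252.5,37) and the clip centre at 250, so the aim is about 2 mm off. I'll correct for it.

Run:
```python
from h import *
im=cv2.imread('pics/t5.png').astype(int); 
g=(im[:,:,1]-im[:,:,2]>50)&(im[:,:,1]-im[:,:,0]>40)
for v in (2,10,20,30,34,36,38,40):
    x=np.where(g[v,200:300])[0]+200; print(v,(x.min(),x.max()) if len(x) else None)
c=np.load('t5.npy',allow_pickle=True).item()
P=onplane(c,[(252.5,36.8),(252.2,2)],.044)[:,:2]; print(P.round(4),np.degrees(np.arctan2(*(P[1]-P[0])[::-1])))
```

```text
2 (np.int64(245), np.int64(259))
10 (np.int64(245), np.int64(259))
20 (np.int64(245), np.int64(258))
30 (np.int64(245), np.int64(258))
34 (np.int64(246), np.int64(257))
36 None
38 None
40 None
[[ 0.4838 -0.3153]
 [ 0.4921 -0.3285]] -57.80989467642506
```

Run:
```python
from h import *
th=np.radians(-58.4); u=np.array([np.cos(th),np.sin(th)]); e=np.array([.4838,-.3155])
movel((*(e-.108*u),.016),rotation=Q(-148.4),vel=.15)
r=movel((*(e-.056*u),.016),vel=.1,max_force=12); s=observe(); print(r,s['tool_pos'],e-.056*u,s['contact_force'],s['time'])
im,c=snap('wrist','t6')
```

```text
False [ 0.45407722 -0.26743463  0.01598405] [ 0.45445679 -0.26780329] [-0.47717774  0.25756046 -0.35364524] 33.325
```

View pics/t6.png

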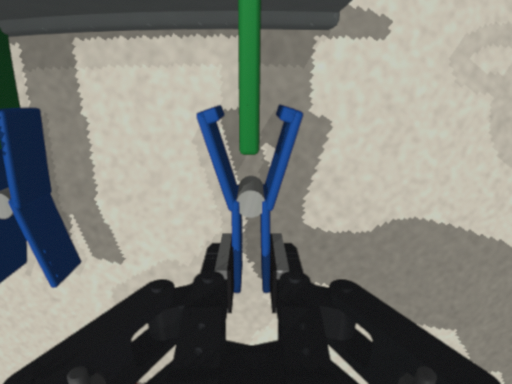

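The right tab is centred between the jaws too, its end at (249,153). I'll release, lift, and go to clip 3.

Run:
```python
from h import *
grip(.06,20); s=observe()
movel(s['tool_pos']+[0,0,.15],vel=.25)
im,c=snap('wrist','t7')
goto((.4915,.3425,.16),Q(48-90)); movel((.4915,.3425,.10),vel=.25); im,c=snap('wrist','g3b'); np.save('g3b.npy',c,allow_pickle=True); print(observe()['time'])
cv2.imwrite('pics/t8.png',cv2.resize(np.hstack([cv2.imread('pics/t7.png'),cv2.imread('pics/g3b.png')]),(800,300)))
for p,ph in [((.46,-.05,.1),-149),((.46,-.045,.1),-149),((.45,-.045,.1),-90),((.455,-.05,.1),100),((.455,-.05,.1),80),((.455,-.05,.1),-110),((.455,-.05,.06),90),((.455,-.05,.06),-90)]:
    r=ik(p,Q(ph)); print(p,ph,None if r is None else r.round(2))
```

```text
37.2917
(0.46, -0.05, 0.1) -149 [-0.88  0.58  1.2   2.19 -0.74  0.86 -1.81]
(0.46, -0.045, 0.1) -149 [-0.89  0.58  1.2   2.2  -0.74  0.86 -1.81]
(0.45, -0.045, 0.1) -90 [-0.79  0.44  1.01  2.21 -0.56  0.76 -0.97]
(0.455, -0.05, 0.1) 100 [-0.18  0.3   0.24  2.17 -0.11  0.68  1.87]
(0.455, -0.05, 0.1) 80 [-0.25  0.3   0.31  2.18 -0.15  0.68  1.56]
(0.455, -0.05, 0.1) -110 [-0.81  0.48  1.07  2.2  -0.61  0.79 -1.25]
(0.455, -0.05, 0.06) 90 [-0.14  0.37  0.19  2.2  -0.13  0.58  1.71]
(0.455, -0.05, 0.06) -90 [-0.68  0.51  0.9   2.23 -0.65  0.69 -0.89]
```

View pics/t8.png

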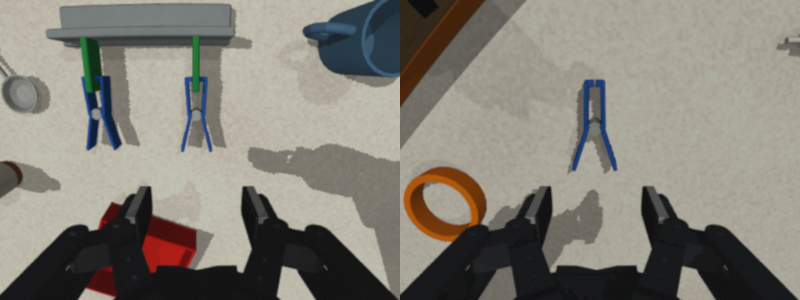

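Both tabs carry a clip, closed on the plate. Clip 3, in the right half, has tips at about (254,101) and handle ends at (223,217) and (276,217) in full-size pixels. Pick it up with a repeat squeeze test.

Run:
```python
from h import *
im=cv2.imread('pics/g3b.png').astype(int); m=((im[:,:,0]-im[:,:,2]>50))[:235]; ys,xs=np.where(m); print(ys.min(),ys.max(),xs.min(),xs.max())
g,th=gripfrom('g3b.npy',(253.5,101),(223.5,217),(276,217))
r=movel((g[0],g[1],.006),rotation=Q(th-90),vel=.12,max_force=15); print(r,observe()['tool_pos'])
if not r:
    squeeze(); meas(.023)
    for p in [(.431,-.022,.16),(.431,-.022,.03),(.44,-.022,.03)]:
        for ph in (-170,-180,170): print(p,ph,ik(p,Q(ph)))
print(observe()['time'])
```

```text
103 217 221 276
L 0.0883 th 46.1 grip [0.4912 0.3421]
False [0.49191094 0.34231838 0.00670563]
0.035 gap 0.03494 0.03518 0.00014 dt 0.367 F [0.13 0.65 4.28]
0.027 gap 0.02706 0.02713 0.00022 dt 0.25 F [ 0.13 -0.46  5.41]
0.022 gap 0.02194 0.02212 0.0001 dt 0.225 F [-0.19  0.07  6.61]
MEAS 0.023 excess mm 0.022 +- 0.045 [1.78 0.32 3.26]
(0.431, -0.022, 0.16) -170 [-0.99981962  0.27625909  1.1367476   2.20332614 -0.33619306  0.8482637
 -2.61795815]
(0.431, -0.022, 0.16) -180 [ 1.01287719  0.44914358 -1.29676597  2.11455991  0.53202334  0.96842267
  2.56422912]
(0.431, -0.022, 0.16) 170 [ 0.93314427  0.36896038 -1.16072583  2.11697297  0.42939512  0.91810003
  2.49431699]
(0.431, -0.022, 0.03) -170 [-0.88493234  0.70796074  1.1396864   2.3052907  -0.99718274  0.78011726
 -1.99254107]
(0.431, -0.022, 0.03) -180 [-0.89552156  0.72607313  1.16173181  2.30565309 -1.01572611  0.79916307
 -2.14777046]
(0.431, -0.022, 0.03) 170 [-0.90682736  0.74732308  1.18640162  2.30603414 -1.03621564  0.82160348
 -2.30097593]
(0.44, -0.022, 0.03) -170 [-0.87841177  0.71992437  1.13785603  2.28575697 -0.99751341  0.79289642
 -1.99878622]
(0.44, -0.022, 0.03) -180 [-0.88883668  0.7378296   1.15967594  2.28611874 -1.01587776  0.81175616
 -2.15448269]
(0.44, -0.022, 0.03) 170 [-0.90004905  0.75895644  1.18426033  2.28650208 -1.03631831  0.83410164
 -2.30806884]
40.0167
```

The repeat confirms it: clip 3 gives 5–6.6 N where the sound clips gave 8.4–10.7 N. Grip it fully and carry it to the bin.

Run:
```python
from h import *
grip(.012,35); s=observe(); print(s['finger_gap'])
movel(s['tool_pos']+[0,0,.13],vel=.25)
print(ik((.445,-.022,.13),Q(-165)),ik((.436,-.022,.12),Q(-170)))
goto((.445,-.022,.13),Q(-165))
im,c=snap('wrist','b1'); np.save('b1.npy',c,allow_pickle=True); s=observe(); print(s['time'],s['tool_pos'],s['joints'].round(2))
```

```text
0.017116795355439043
[-0.94300581  0.40150549  1.1287279   2.20430621 -0.50242268  0.82351493
 -2.36955091] [-0.94383123  0.40901264  1.12845562  2.23197277 -0.52563097  0.79852991
 -2.43204715]
42.3333 [ 0.44540585 -0.02111378  0.12975805] [-0.94  0.4   1.13  2.2  -0.5   0.82 -2.37]
```

View pics/b1.png

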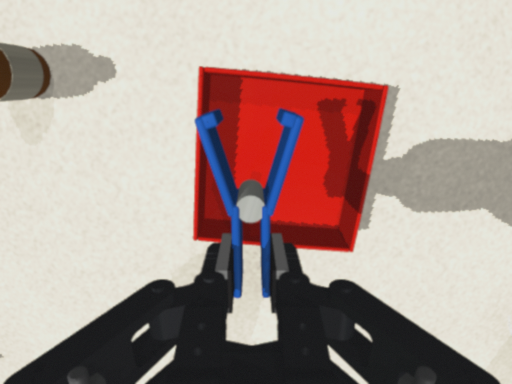

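The bin's rim corners are at about (200,67), (388,86), (353,250) and (194,240). The held clip's handles are still over the near rim, so I'll compute the target.

Run:
```python
from h import *
c=np.load('b1.npy',allow_pickle=True).item()
P=onplane(c,[(200,67),(388,86),(353,250),(194,240)],.045)[:,:2]; ctr=P.mean(0)
print(P.round(4),ctr.round(4),[np.linalg.norm(P[i]-P[i-1]).round(4) for i in range(4)],[np.degrees(np.arctan2(*(P[i]-P[i-1])[::-1])).round(1) for i in range(4)])
```

```text
[[ 0.5055 -0.106 ]
 [ 0.3699 -0.13  ]
 [ 0.346   0.0043]
 [ 0.4815  0.0304]] [ 0.4257 -0.0503] [np.float64(0.1385), np.float64(0.1377), np.float64(0.1364), np.float64(0.1379)] [np.float64(-80.0), np.float64(-169.9), np.float64(100.1), np.float64(10.9)]
```

Run:
```python
from h import *
p=(.435,-.018)
print(ik((*p,.10),Q(-170)),ik((*p,.03),Q(-170)))
movel((*p,.10),rotation=Q(-170),vel=.1)
r=movel((*p,.028),vel=.12,max_force=12); s=observe(); print(r,s['tool_pos'],s['contact_force'],s['time'])
im,c=snap('wrist','b2')
```

```text
[-0.9126036   0.44660393  1.08834282  2.25066344 -0.58680411  0.76286805
 -2.38691354] [-0.74370709  0.5557907   0.88557395  2.2914143  -0.77395697  0.62421557
 -2.23558681]
False [ 0.43568515 -0.01825734  0.02851795] [ 0.27909663  0.21942206 -0.51089431] 43.55
```

View pics/b2.png

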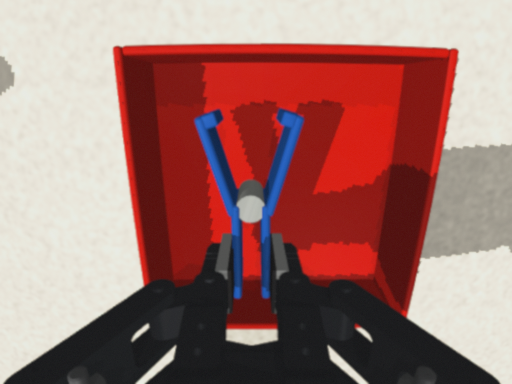

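The clip is fully inside the bin walls. Lower a little, release and retreat.

Run:
```python
from h import *
s=observe(); r=movel((*s['tool_pos'][:2],.018),vel=.08,max_force=8); print(r)
grip(.044,20); s=observe(); print(s['contact_force'],s['finger_gap'])
movel(s['tool_pos']+[0,0,.04],vel=.1,max_force=8)
im,c=snap('wrist','b3')
s=observe(); movel((*s['tool_pos'][:2],.16),vel=.2)
im,c=snap('wrist','b4'); im,c=snap('top','top9'); im,c=snap('scene','sc9'); print(observe()['time'])
cv2.imwrite('pics/b34.png',cv2.resize(np.hstack([cv2.imread('pics/b3.png'),cv2.imread('pics/b4.png')]),(800,300)))
```

```text
False
[ 0.51675072 -0.648529   -0.95160648] 0.044133844742537086
45.6583
```

View pics/b34.png

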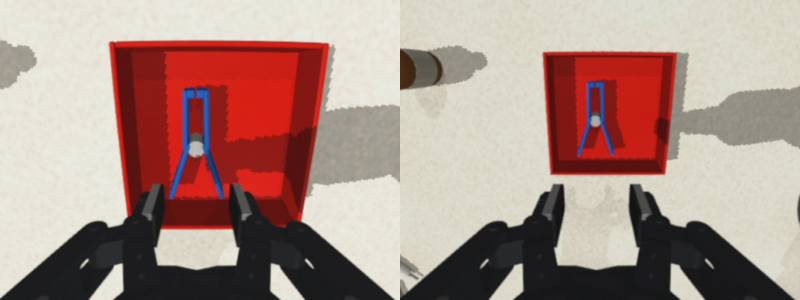

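View pics/top9.png

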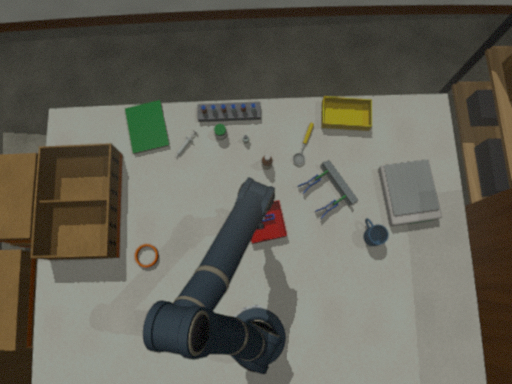

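View pics/sc9.png

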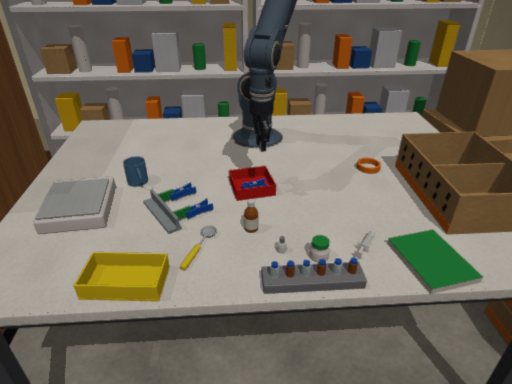

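The clip lies flat inside the bin, and both tabs hold a clip with the tab end about 15 mm past the jaw tips. The bystanders stand at the same pixels as at the start. Handing in.

Run:
```python
from h import *
print(sign_off(), observe()['time'])
```

```text
the job is handed in; nothing more can be done
the job is handed in; nothing more can be done
```

The tired clip is in the red bin, and each green tab holds one sound clip with its jaws closed on the plate. I handed in just after about 46 s on the robot's clock; `sign_off()` gives no verdict, so I don't have the judged result.

- **Finding the tired clip:** I squeezed all three clips to 35, 27 and 22 mm and compared the upward force on the tool. This is an indirect measure of the spring, because the gripper's lowest grip setting (20 N) fully closes even a sound clip.
    - **Force readings:** At 27 and 22 mm two clips gave 8.4–10.7 N. The third gave 5.4–6.6 N, and a repeat test on it agreed.
    - **Finger gap:** This was a weaker check. The first pass pointed the same way, but on the repeats the clips differed by no more than the noise.
- **Placing the sound clips:** Before each release the wrist camera showed the tab centred between the open jaws, with its end about 15–19 mm past the tips. Pictures after release show both clips closed on their tabs.
- **Last checks:** The scrapped clip lies flat inside the bin walls and the gripper was clear of everything. By eye, the bystanders sit at the same pixels as at the start. I could not measure the clamping force on the stand or the final jaw angles; those rest on the pictures and the squeeze test.

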